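Stack the pine slats crosswise on the airing stand

ROBOT

A 6-joint arm with a two-finger parallel gripper is mounted at the origin on the work surface. World frame = base frame: x ahead of the robot, y to its left, z up, the work surface at z = 0. Lengths are in m, angles in rad, forces in N, time in s.
With the tool pointing down it reaches from about 0.25 to 0.775 m from the base axis. Payload 4 kg.
Tool frame: the origin (TCP) lies midway between the tips of the shut fingers; the grasp point (between the pads) lies 19 mm behind it (robot.grasp_offset is the distance from the TCP to the grasp point, in m); z points along the fingers, y is the direction in which the jaws open and shut (so a half turn about z gives the same grasp; the last joint's range is limited). The gripper opens to 94 mm and grips with 3 to 60 N. Pads are 16 mm wide; open, the fingers measure 119 mm over their backs; the gripper's body (75 mm by 177 mm) begins 78 mm behind the grasp point.
Start: joints at [-1.329, 0.087, 1.371, -0, 1.684, -0.103], TCP at [0.186, -0.518, 0.206] pointing down, gripper open.
Joint ranges: [-3.1, 3.1], [-0.76, 2.03], [0.27, 2.55], [-1.08, 4.22], [0.17, 2.65], [-2.57, 2.57]. Speed limits (rad/s): [2.79, 2.79, 3.14, 3.14, 3.14, 3.14].

INTERFACE

Orientations are given as [roll, pitch, yaw] about the fixed x, y, z axes, in that order (R = Rz(yaw) Ry(pitch) Rx(roll)).
In Python, from bench import status, viewer, order, robot gives the robot as it stands. The module is installed in compiled form; this text tells all that it offers.
- The arm moves only by the tool move_arm, never from a script. Its argument "targets" is a list of rows, each a list of 3 entries, a list of its own where there are three numbers: the shift along the tool's x, y, z in mm, then the turn, a rotation vector about the tool's x, y, z in degrees, then the opening, from -1 (shut) to 1 (fully open). A call has 1 to 20 rows; each row is the pose to reach, as a shift and turn from the pose commanded when the call began, along the tool's axes at that moment; what a row does not reach only later rows make up. A row lasts 1/8 s, in which the tool goes at most 62.5 mm and 10.7 degrees, less where a joint would pass 70% of its speed; a pose out of reach is approached as far as the arm can. A call with a gripper value outside its range is refused whole. The fingers move at their own pace and stop on an object; the grip force is fixed at half the most. Time passes only in rows, so rows that repeat a pose let the fingers close. It gives the time, the measured TCP pose, the force and the opening at its end, in the units of the state.
- status.get_obs(): the state, without advancing time (a new reading comes with each control period).
- viewer.snapshot(name): name is "scene" or "top" or "wrist"; returns the picture (384x512x3 uint8, red, green, blue); there is no depth.
- viewer.camera_model(name): a dict with "K" (3x3 intrinsics, pixels), "xyz" and "attitude" of the camera in the world; the wrist camera has in their place "T_tool_cam" (4x4, takes a point from camera to tool coordinates, whose origin is the TCP and whose axes are the flange's). Camera axes: x right, y up, looking along -z (the intrinsics and any distortion apply to the point x, -y, -z); pixel columns grow to the right and rows downward; lengths in m; the calibration is good to about 2 mm. A picture is of the moment at which its call begins: read the wrist's pose just before it. camera_model takes no time and is no camera call.
- order.close_job(): hands the job in, once; it reports no verdict.
The state is a dict: "time": time; "joint_positions": joint angles; "qvel": joint speeds; "joint_torque": joint torques, N m; "tool_pos": TCP position; "ee_rot": TCP orientation; "wrist_force": force on the tool from outside, world axes, zero at the start; "wrist_torque": the same for the moment, N m; "width": finger opening in m.
Only numpy, scipy, OpenCV 4.12 (cv2) and the standard library are available. Lean on these libraries where they do the work, as an engineer would, in place of code of your own. Each camera call takes 0.05 s, during which the arm holds its last target. There are 200 camera calls.

TASK

Stack the four long pine slats - two in the sloping tiers of the white organizer, two on the table - on the small airing stand to air: lay two flat across the stand's two runners, one flush with each end of the runners, then the other two flat crosswise on top of those, straight above the runners, so that the tower stands square with the stand and the slats are centred. Let go of it and leave everything else on the table where it is.

Things in the scene. Friction and masses are not known exactly. Their poses are not given: they have to be found in the camera images.
- slat1: One of four alike pine slats, usable in any order: 24 wide (own x) x 120 long (own y) x 18 thick (own z) mm, about 30 g, origin at its middle. Starts in the organizer's lower tier, its broad face on the sloping floor, so its z leans 35 degrees from vertical towards the organizer's front. Grip it across its width, coming in along its z: the upper tier overhangs it.
- slat2: One of four alike pine slats, usable in any order: 24 wide (own x) x 120 long (own y) x 18 thick (own z) mm, about 30 g, origin at its middle. Starts in the organizer's upper tier, its broad face on the sloping floor, so its z leans 35 degrees from vertical towards the organizer's front. Grip it across its width, coming in along its z.
- slat3: One of four alike pine slats, usable in any order: 24 wide (own x) x 120 long (own y) x 18 thick (own z) mm, about 30 g, origin at its middle. Starts flat on the table in front, left.
- slat4: One of four alike pine slats, usable in any order: 24 wide (own x) x 120 long (own y) x 18 thick (own z) mm, about 30 g, origin at its middle. Starts flat on the table in front, right.
- organizer: fixed white plastic organizer of two stepped sloping tiers, 170 mm wide (own y), 240 high, reaching from own x -42 to 126. Open front faces own -x. Origin on the table straight below the middle of the lower slat's place. Each tier's floor is 108 long and rises at 35 degrees towards +x; side walls 26 high, back 30.
- tier_low (a point): middle of the slat's place in the lower tier (organizer x 0, z 65 mm); own y along the tier. The slat lies within 10 mm of it along y. The floor reaches 50 mm down and 58 up the slope from here. Two lugs, 8 x 14 mm, rising 12 from the floor, stop the slat's low side at y +45 and -45: 76 mm free between them for a finger; 3 mm lip at the low edge.
- tier_high (a point): the same point of the upper tier (organizer x 75, z 190 mm), alike in all its sizes; nothing is above it
- stand: fixed airing stand: wooden board 130 x 130 x 6 mm with two fixed pine runners, each 114 long (along own x) x 24 wide x 18 high, middles at own y +45 and -45, tops at z 24. Origin under the board's middle, on the table. Slats of the first layer have their middles at z 33, those of the second at z 51.
- low_a (a point): middle of the first-layer slat at the runners' -x end (stand x -45, y 0, z 33 mm); that slat lies along the stand's y, flush with the runners' ends
- low_b (a point): middle of the first-layer slat at the runners' +x end (stand x +45, y 0, z 33 mm); that slat lies along the stand's y
- top_a (a point): middle of the second-layer slat above the -y runner (stand x 0, y -45, z 51 mm); that slat lies along the stand's x
- top_b (a point): middle of the second-layer slat above the +y runner (stand x 0, y +45, z 51 mm); that slat lies along the stand's x
- pen_cup: clear acrylic pen cup, 70 wide, 95 tall, holding three pens that reach 140 high (mm). Origin at the centre of its underside. Loose bystander, to be left alone.
- dish: blue ceramic dish, 90 wide, 28 high (mm). Origin at the centre of its underside. Loose bystander, to be left alone.
- fob: black plastic car fob, 68 x 36 x 14, own x along its length (mm). Origin at the centre of its underside. Loose bystander, to be left alone.
- offcut: short pine offcut, 24 x 55 x 18: same section as the slats but under half as long, not to be used (mm). Origin at the centre of its underside. Loose bystander, to be left alone.
- doorstop: stepped black rubber doorstop, 75 x 36 x 27 high (mm). Origin at the centre of its underside. Loose bystander, to be left alone.
- keys: bunch of two keys and a tag lying flat, about 80 x 40, 8 high (mm). Origin at the centre of its underside. Loose bystander, to be left alone.
- tape_measure: grey tape measure standing on edge, 60 x 34 x 56 high (mm). Origin at the centre of its underside. Loose bystander, to be left alone.
Things that resemble listed ones, but are neither listed nor needed, are in the scene too. Leave any orange look-alike of the slat1 alone.

How it is judged:
By the outcome, as a careful person would: the job done as asked, in the order asked, and still so for the second after the job is handed in, with the robot touching nothing.
It also fails if it takes over 72 s, if anything falls off the work surface, if the arm or the gripper's body presses on something with over 40 N, if the wrist force passes 120 N, or if a joint passes its speed limit or range.

## Working session

There is one attempt and no reset: what is moved stays moved. The work goes in short steps, Python scripts to look and compute and a tool call to move; the robot and the scene stay as the last step left them, time stands still between calls to the robot, and variables do not carry over. Pictures are saved under pics/ and viewed, about 8 in all and at most 12, crops included, and the job is handed in when it is done.

Besides the shell and the picture viewer there is one more tool, called after ">>>" as a command line: name --argument value ..., lists and objects as JSON in quotes. move_arm: Moves the arm, as the interface text tells. Its arguments: {"type":"object","properties":{"targets":{"type":"array"}},"required":["targets"]}

```bash
mkdir -p pics; ls
python3 - <<'E'
from bench import status,viewer,robot
import cv2,numpy as np
np.set_printoptions(precision=5,suppress=True)
print(status.get_obs())
for n in("scene","top","wrist"):
    print(n,viewer.camera_model(n))
for n in("scene","top"):
    cv2.imwrite(f"pics/{n}0.png",cv2.resize(viewer.snapshot(n)[:,:,::-1],(800,600),interpolation=cv2.INTER_CUBIC))
print([a for a in dir(robot) if a[0]!='_'])
E
```

```text
pics
{'time': 0.0, 'joint_positions': array([-1.32912,  0.08794,  1.37224, -0.00004,  1.68361, -0.10307]), 'qvel': array([-0.00213,  0.00102, -0.00072, -0.00136,  0.00138, -0.00156]), 'joint_torque': array([ -0.00056, -34.01893, -30.24274,   0.07172,   0.03322,  -0.00017]), 'tool_pos': array([ 0.18574, -0.5171 ,  0.20432]), 'ee_rot': array([-3.1394 , -0.00019,  0.34474]), 'wrist_force': array([ 0.72965,  0.39638, -0.02016]), 'wrist_torque': array([-0.00389, -0.00282,  0.00344]), 'width': 0.09395204975395617}
scene {'K': array([[383.89017,   0.     , 251.77807],
       [  0.     , 383.89017, 192.34938],
       [  0.     ,   0.     ,   1.     ]]), 'xyz': array([ 1.14809, -0.38625,  0.98937]), 'attitude': array([0.71544, 0.0174 , 0.90712])}
top {'K': array([[402.73378,   0.     , 261.07238],
       [  0.     , 402.73378, 193.83261],
       [  0.     ,   0.     ,   1.     ]]), 'xyz': array([0.26025, 0.03625, 1.55708]), 'attitude': array([ 0.20399, -0.00526, -1.52615])}
wrist {'K': array([[321.93836,   0.     , 255.2991 ],
       [  0.     , 321.93836, 191.60432],
       [  0.     ,   0.     ,   1.     ]]), 'T_tool_cam': array([[-0.00025,  0.97402,  0.22648,  0.06539],
       [ 1.     ,  0.00016,  0.0004 , -0.00073],
       [ 0.00036,  0.22648, -0.97402, -0.17847],
       [ 0.     ,  0.     ,  0.     ,  1.     ]])}
['IKError', 'grasp_offset']
```

View pics/top0.png

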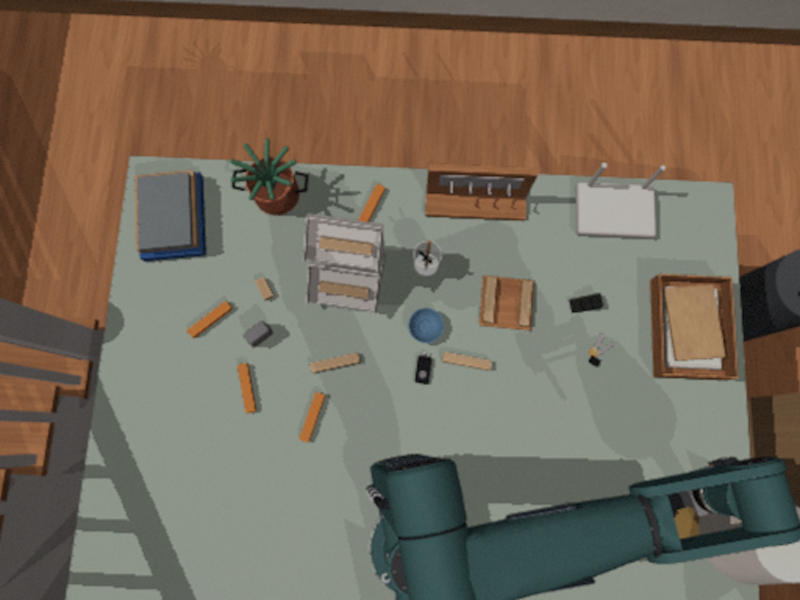

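View pics/scene0.png

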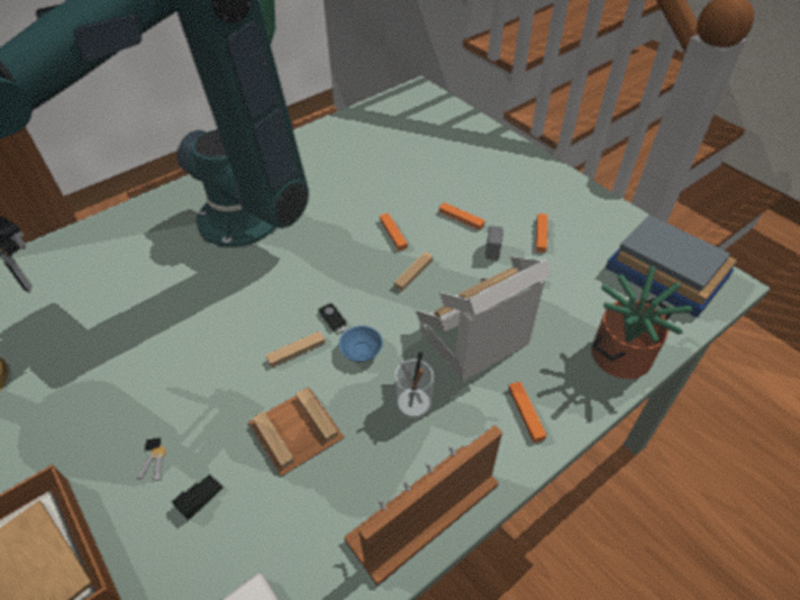

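The top view shows the following:
- **Slat candidates (pine):** organizer upper (347,245), organizer lower (343,290), table left (335,363) and table right (467,360).
- **Not to be used:** the offcut at (264,288), the stand runners at (490,300) and (525,303), and orange look-alikes at (372,203), (209,318), (247,388) and (313,417).

Next I'll locate them roughly.

```bash
cat > h.py <<'E'
import numpy as np,cv2
from scipy.spatial.transform import Rotation as R
from bench import status,viewer
np.set_printoptions(precision=4,suppress=True)
def pose(o=None):
    o=o or status.get_obs(); T=np.eye(4); T[:3,:3]=R.from_euler('xyz',o['ee_rot']).as_matrix(); T[:3,3]=o['tool_pos']; return T
def cam(n,T=None):
    m=viewer.camera_model(n)
    if n=='wrist': C=T@m['T_tool_cam']
    else:
        C=np.eye(4);C[:3,:3]=R.from_euler('xyz',m['attitude']).as_matrix();C[:3,3]=m['xyz']
    return m['K'],C
def ray(K,C,uv):
    d=np.linalg.inv(K)@[uv[0],uv[1],1]; d=C[:3,:3]@[d[0],-d[1],-d[2]]; return C[:3,3],d
def at(K,C,uv,z):
    p,d=ray(K,C,uv); return p+d*(z-p[2])/d[2]
def proj(K,C,P):
    q=(np.atleast_2d(P)-C[:3,3])@C[:3,:3]; q=np.c_[q[:,0],-q[:,1],-q[:,2]]@K.T; return q[:,:2]/q[:,2:]
E
python3 - <<'E'
from h import *
K,C=cam('top')
s=512/800
P={'s3':[(311,366,.018),(358,358,.018)],'s4':[(444,357,.018),(492,364,.018)],'slow':[(320,286,.065),(367,294,.065)],'shigh':[(320,240,.19),(373,250,.19)],
'stand':[(485,277,.024),(534,280,.024),(530,328,.024),(482,325,.024)],'orgfront':[(308,302,.036),(377,310,.036)],'cup':[(427,258,.1)],'dish':[(427,325,.02)],'fob':[(424,369,.01)],'offcut':[(264,288,.018)],'tape':[(258,333,.04)],'door':[(586,303,.02)],'orange':[(372,203,.018)],'keyhook':[(478,190,.05)]}
for k,v in P.items():
    q=np.array([at(K,C,(u*s,w*s),z) for u,w,z in v]); print(k,q.mean(0),[np.degrees(np.arctan2(*(q[1]-q[0])[1::-1])),np.linalg.norm(q[1]-q[0])] if len(q)>1 else'')
Kw,Cw=cam('wrist',pose()); print(Cw)
E
```

```text
s3 [0.4228 0.2153 0.018 ] [np.float64(-77.68958714738815), np.float64(0.11622660054177376)]
s4 [ 0.4412 -0.1112  0.018 ] [np.float64(-95.74275604246202), np.float64(0.11868785739179064)]
slow [0.5937 0.2001 0.065 ] [np.float64(-97.24702002348171), np.float64(0.11627442372069081)]
shigh [0.6702 0.1864 0.19  ] [np.float64(-98.42938615943433), np.float64(0.12244428237048535)]
stand [ 0.5902 -0.206   0.024 ] [np.float64(-90.97834710948723), np.float64(0.12308877715152251)]
orgfront [0.5597 0.2031 0.036 ] [np.float64(-94.11450781523996), np.float64(0.17154368925603514)]
cup [0.6737 0.0012 0.1   ] 
dish [ 0.5245 -0.0073  0.02  ] 
fob [ 0.4163 -0.0045  0.01  ] 
offcut [0.6002 0.4045 0.018 ] 
tape [0.4826 0.4036 0.04  ] 
door [ 0.5983 -0.402   0.02  ] 
orange [0.8374 0.1468 0.018 ] 
keyhook [ 0.8728 -0.1226  0.05  ] 
[[ 0.3378  0.9166  0.2137  0.2472]
 [-0.9412  0.3295  0.0744 -0.4947]
 [-0.0023 -0.2263  0.9741  0.3829]
 [ 0.      0.      0.      1.    ]]
```

```bash
cat >> h.py <<'E'
def down(x,y,z,yaw,tilt=0):
    "tool down at yaw (deg), then tilted about tool x (deg)"
    T=np.eye(4);T[:3,:3]=(R.from_euler('xyz',[180,0,yaw],degrees=True)*R.from_euler('x',tilt,degrees=True)).as_matrix();T[:3,3]=x,y,z;return T
def rel(T,T0=None):
    T0=pose() if T0 is None else T0
    D=np.linalg.inv(T0)@T
    return (D[:3,3]*1000).round(1).tolist(),R.from_matrix(D[:3,:3]).as_rotvec(degrees=True).round(2).tolist()
E
python3 - <<'E'
from h import *
print(rel(down(.50,-.10,.27,90)))
E
```

```text
([436.7, -286.5, -64.9], [-0.09, -0.08, -70.24])
```

>>> move_arm --targets '[[[437,-286,-65],[0,0,-70.2],1],[[437,-286,-65],[0,0,-70.2],1],[[437,-286,-65],[0,0,-70.2],1],[[437,-286,-65],[0,0,-70.2],1],[[437,-286,-65],[0,0,-70.2],1],[[437,-286,-65],[0,0,-70.2],1],[[437,-286,-65],[0,0,-70.2],1],[[437,-286,-65],[0,0,-70.2],1],[[437,-286,-65],[0,0,-70.2],1],[[437,-286,-65],[0,0,-70.2],1],[[437,-286,-65],[0,0,-70.2],1],[[437,-286,-65],[0,0,-70.2],1]]'

```text
time: 1.6
tool_pos: [0.4998, -0.1018, 0.2702]
ee_rot: [-3.141, 0.0, 1.568]
wrist_force: [0.1, 1.4, -0.1]
width: 0.0939
```

Run:
```python
from h import *
o=status.get_obs();print(o)
T=pose(o);np.save('T1.npy',T)
im=viewer.snapshot('wrist')[:,:,::-1];cv2.imwrite('pics/w1raw.png',im)
cv2.imwrite('pics/w1.png',cv2.resize(im,(800,600),interpolation=cv2.INTER_CUBIC))
print(rel(down(.47,.17,.30,90)))
```

```text
{'time': 1.6, 'joint_positions': array([-0.3119, -0.0052,  1.3394, -0.0004,  1.8079, -0.3093]), 'qvel': array([-0.0027, -0.0002, -0.0023,  0.0022,  0.0011,  0.0028]), 'joint_torque': array([  0.2667, -29.9999, -30.3213,   0.0777,   0.0381,  -0.0027]), 'tool_pos': array([ 0.4998, -0.1018,  0.2702]), 'ee_rot': array([-3.141 ,  0.0002,  1.5681]), 'wrist_force': array([ 0.0975,  1.4191, -0.0547]), 'wrist_torque': array([-0.0477, -0.1652,  0.0043]), 'width': 0.09390283517816371}
([271.7, -30.7, -29.7], [-0.02, 0.01, -0.16])
```

View pics/w1.png

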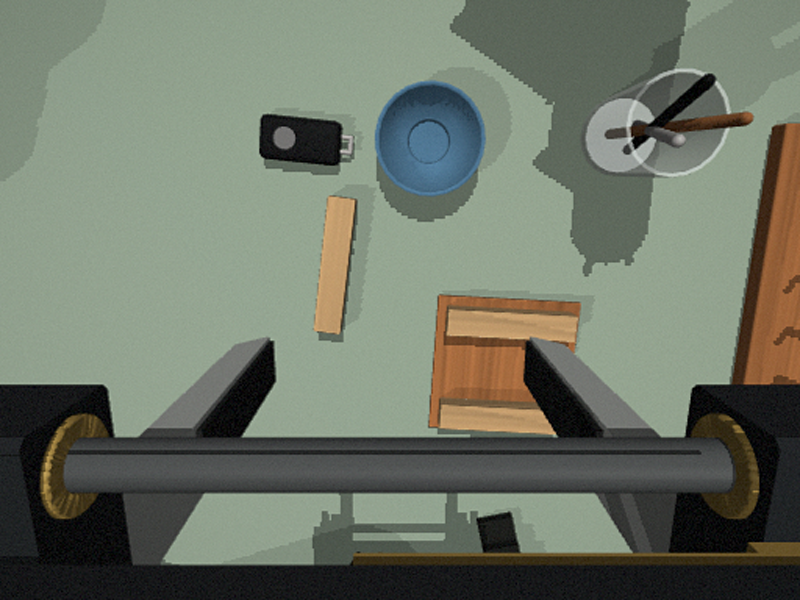

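The wrist view shows slat4 at (335,265), with the fob and dish beyond its far end. The stand's corners are near (440,296), (580,302), and (430,428), and a finger hides its right side. I'll move on to the second view and take enlarged crops together.

>>> move_arm --targets '[[[272,-31,-30],[0,0,0],1],[[272,-31,-30],[0,0,0],1],[[272,-31,-30],[0,0,0],1],[[272,-31,-30],[0,0,0],1],[[272,-31,-30],[0,0,0],1],[[272,-31,-30],[0,0,0],1],[[272,-31,-30],[0,0,0],1]]'

```text
time: 2.52
tool_pos: [0.4698, 0.17, 0.3003]
ee_rot: [-3.141, 0.001, 1.568]
wrist_force: [0.0, 0.5, -0.6]
width: 0.0939
```

Run:
```python
from h import *
o=status.get_obs();print(o['tool_pos'],o['ee_rot'])
T=pose(o);np.save('T2.npy',T)
im=viewer.snapshot('wrist')[:,:,::-1];cv2.imwrite('pics/w2raw.png',im)
cv2.imwrite('pics/w2.png',cv2.resize(im,(800,600),interpolation=cv2.INTER_CUBIC))
a=cv2.imread('pics/w1raw.png')[120:280,190:380]
cv2.imwrite('pics/w1c.png',cv2.resize(a,None,fx=4,fy=4,interpolation=cv2.INTER_CUBIC)[:600])
```

```text
[0.4698 0.17   0.3003] [-3.1415  0.0008  1.5685]
```

View pics/w2.png

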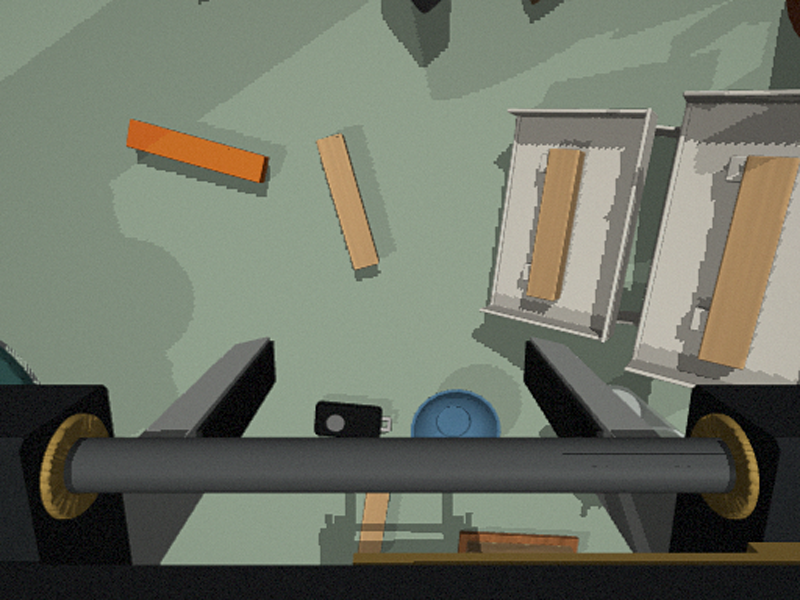

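View pics/w1c.png

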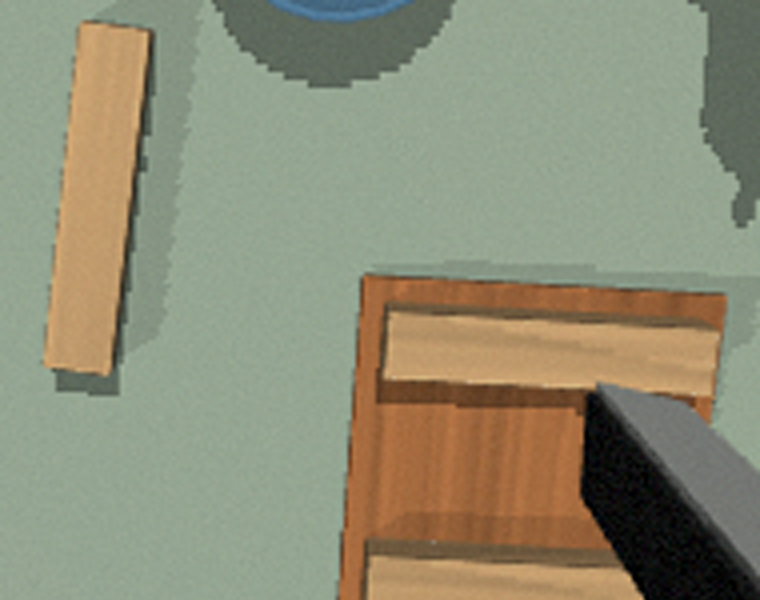

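The second wrist view shows:
- **slat3:** corners near (317,139), (342,134), (379,262) and (354,269).
- **Lower slat:** its centre is about (555,225).
- **Upper slat:** about (750,262), with lugs on the left (low) side of both organizer slats.
- **Orange look-alike:** (197,150), to be left alone.

I'll fit the known models to these corners.

```bash
cat > fit.py <<'E'
from h import *
from scipy.optimize import least_squares
K,C1=cam('wrist',np.load('T1.npy'));_,C2=cam('wrist',np.load('T2.npy'))
c4=lambda p:(np.array(p)+.5)/4-.5+[190,120]
c2=lambda p:(np.array(p)+.5)*.64-.5
S=np.array([[-12,-60,9],[12,-60,9],[12,60,9],[-12,60,9.]])/1000 # top corners
def fit(K,C,px,local,x0,z0=0):
    def pts(p): return local(p)@np.array([[np.cos(p[2]),np.sin(p[2]),0],[-np.sin(p[2]),np.cos(p[2]),0],[0,0,1]])+[p[0],p[1],z0]
    r=least_squares(lambda p:(proj(K,C,pts(p))-px).ravel(),x0); n=np.abs(r.fun).max()
    return r.x,n
slat=lambda p:S
# order: (-x,-y),(+x,-y),(+x,+y),(-x,+y)
p,n=fit(K,C1,c4([(44,367),(112,375),(153,30),(80,22)]),slat,[.44,-.11,0],.009);print('slat4',p[:2],np.degrees(p[2]),n)
p,n=fit(K,C2,c2([(354,269),(379,262),(342,134),(317,139)]),slat,[.42,.21,0],.009);print('slat3',p[:2],np.degrees(p[2]),n)
st=np.array([[-57,57,24],[57,57,24],[57,33,24],[-57,33,24],[-57,-33,24],[-65,65,6],[65,65,6]])/1000
p,n=fit(K,C1,c4([(387,310),(720,330),(715,397),(384,379),(367,555),(363,275),(726,293)]),lambda p:st,[.59,-.2,0]);print('stand',p,np.degrees(p[2]),n)
t=R.from_euler('y',-35,degrees=True).as_matrix()
def org(p): 
    s=S@t.T; return np.r_[s+[0,p[3],.065+p[5]],s+[.075,p[4],.19+p[5]]]
p,n=fit(K,C2,c2([(527,293),(557,300),(584,150),(549,150),(699,359),(745,368),(798,157),(748,157)]),org,[.59,.2,-.1,0,0,0]);print('org',p,np.degrees(p[2]),n)
c,s=np.cos(p[2]),np.sin(p[2])
for l in((0,p[3],.065+p[5]),(.075,p[4],.19+p[5])):print(p[0]+c*l[0]-s*l[1],p[1]+s*l[0]+c*l[1],l[2])
E
python3 fit.py
```

```text
slat4 [ 0.4435 -0.1067] -8.075833201369985 0.6048305960193261
slat3 [0.4244 0.2181] 14.81391116283634 1.4264659093235537
stand [ 0.5956 -0.203  -0.0589] -3.376438041301459 0.8662358063604074
org [ 0.4101 -1.857  -0.0924  2.0667  2.0614 -0.0057] -5.2923189166410936 1.7638172356572568
0.6006887941587249 0.20095918140366376 0.05928211205576619
0.6748818136139705 0.18878121813062432 0.1842821120557662
```

Run:
```python
from h import *
T0=pose()
for z in(.06,.004,.14):print(rel(down(.4435,-.1067,z,81.9),T0))
```

```text
([-276.4, -25.5, 240.4], [-0.01, 0.04, 7.93])
([-276.4, -25.5, 296.4], [-0.01, 0.04, 7.93])
([-276.5, -25.5, 160.4], [-0.01, 0.04, 7.93])
```

>>> move_arm --targets '[[[-276.4,-25.5,160],[0,0,7.9],0.3],[[-276.4,-25.5,160],[0,0,7.9],0.3],[[-276.4,-25.5,160],[0,0,7.9],0.3],[[-276.4,-25.5,160],[0,0,7.9],0.3],[[-276.4,-25.5,160],[0,0,7.9],0.3],[[-276.4,-25.5,160],[0,0,7.9],0.3],[[-276.4,-25.5,240],[0,0,7.9],0.3],[[-276.4,-25.5,240],[0,0,7.9],0.3],[[-276.4,-25.5,260],[0,0,7.9],0.3],[[-276.4,-25.5,280],[0,0,7.9],0.3],[[-276.4,-25.5,296],[0,0,7.9],0.3],[[-276.4,-25.5,296],[0,0,7.9],0.3],[[-276.4,-25.5,296],[0,0,7.9],-1],[[-276.4,-25.5,296],[0,0,7.9],-1],[[-276.4,-25.5,296],[0,0,7.9],-1],[[-276.4,-25.5,296],[0,0,7.9],-1]]'

```text
time: 4.58
tool_pos: [0.4442, -0.1052, 0.0048]
ee_rot: [3.141, 0.0, 1.432]
wrist_force: [0.3, -0.2, -0.3]
width: 0.0247
```

Run:
```python
from h import *
T0=pose()
print(rel(down(.4435,-.1067,.08,81.9),T0),rel(down(.5507,-.2004,.09,86.6),T0))
```

```text
([-1.6, -0.4, -75.2], [0.03, 0.01, 0.15]) ([-79.5, 118.7, -85.2], [0.03, 0.01, -4.55])
```

>>> move_arm --targets '[[[0,0,-60],[0,0,0],-1],[[0,0,-80],[0,0,0],-1],[[-79,119,-85],[0,0,-4.6],-1],[[-79,119,-85],[0,0,-4.6],-1],[[-79,119,-85],[0,0,-4.6],-1],[[-79,119,-85],[0,0,-4.6],-1],[[-79,119,-85],[0,0,-4.6],-1],[[-79,119,-85],[0,0,-4.6],-1]]'

```text
time: 5.58
tool_pos: [0.5502, -0.1989, 0.0896]
ee_rot: [-3.141, -0.0, 1.513]
wrist_force: [-0.6, -0.5, -0.3]
width: 0.0232
```

Run:
```python
from h import *
o=status.get_obs();print(o['tool_pos'],o['ee_rot'],o['width'])
T=pose(o);np.save('T3.npy',T)
im=viewer.snapshot('wrist')[:,:,::-1];cv2.imwrite('pics/w3raw.png',im)
cv2.imwrite('pics/w3.png',cv2.resize(im,(800,600),interpolation=cv2.INTER_CUBIC))
K,C=cam('wrist',T)
S=np.array([[-12,-60],[12,-60],[12,60],[-12,60.]])/1000
P=np.c_[S[:,1],S[:,0],np.full(4,.0048-.018)]@T[:3,:3].T+T[:3,3]
print((proj(K,C,P)+.5)/.64)
```

```text
[ 0.5502 -0.1989  0.0896] [-3.1414 -0.0001  1.5131] 0.02319504511002508
[[368.6646 526.7391]
 [432.3443 526.6866]
 [437.7251 202.5958]
 [363.3696 202.6175]]
```

View pics/w3.png

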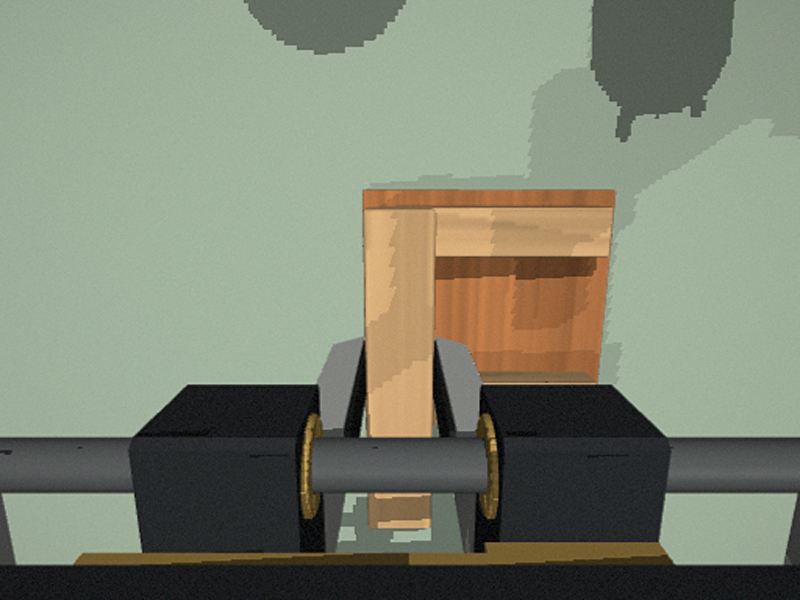

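```bash
cat > fit3.py <<'E'
from h import *
from scipy.optimize import least_squares
T=np.load('T3.npy');K,C=cam('wrist',T)
c2=lambda p:(np.array(p)+.5)*.64-.5
# slat in hand, tool frame: dx,dy,dz,pitch
S=np.array([[-60,-12,0],[-60,12,0],[60,12,0],[60,-12,0.]])/1000
def f(p):
    q=R.from_euler('yz',p[3:]).apply(S)+[p[0],p[1],-.0132+p[2]]
    return (proj(K,C,q@T[:3,:3].T+T[:3,3])-c2([(369,527),(431,527),(436,209),(365,209)])).ravel()
r=least_squares(f,[0,0,0,0,0]);print(r.x,np.abs(r.fun).max())
st=np.array([[-65,65,6],[65,65,6],[57,57,24],[57,33,24]])/1000
def g(p):
    q=R.from_euler('z',p[2]).apply(st)+[p[0],p[1],0]
    return (proj(K,C,q)-c2([(363,190),(615,190),(612,208),(608,256)])).ravel()
r=least_squares(g,[.59,-.2,0]);print(r.x,np.degrees(r.x[2]),r.fun)
E
python3 fit3.py
```

```text
[-0.0025  0.0001  0.0051 -0.0374  0.0014] 0.1912423404440915
[ 0.5951 -0.204  -0.0578] -3.3125517721843423 [-1.6211 -0.1189  0.4817 -0.147   0.7717 -0.3662  0.3056  0.8245]
```

>>> move_arm --targets '[[[0,0.4,45],[0,0,0],-1],[[0,0.4,52],[0,0,0],-1],[[0,0.4,56],[0,0,0],-1],[[0,0.4,58],[0,0,0],-1],[[0,0.4,58],[0,0,0],-1]]'

```text
time: 6.25
tool_pos: [0.5521, -0.2002, 0.0327]
ee_rot: [3.14, 0.001, 1.512]
wrist_force: [0.1, 0.7, -0.6]
width: 0.0237
```

>>> move_arm --targets '[[[0,0,2],[0,0,0],-1],[[0,0,3.5],[0,0,0],-1],[[0,0,3.5],[0,0,0],-1],[[0,0,3.5],[0,0,0],-0.2],[[0,0,3.5],[0,0,0],0],[[0,0,3.5],[0,0,0],0.2],[[0,0,-20],[0,0,0],0.2],[[0,0,-75],[0,0,0],0.2],[[0,0,-130],[0,0,0],0.2],[[0,0,-190],[0,0,0],0.2],[[0,0,-190],[0,0,0],0.2]]'

```text
time: 7.62
tool_pos: [0.554, -0.2011, 0.2288]
ee_rot: [3.129, 0.005, 1.512]
wrist_force: [-0.5, 0.1, 0.0]
width: 0.0566
```

Run:
```python
from h import *
# joint-based check of pose noise: several readings around a picture
o=status.get_obs();print(o['tool_pos'],o['ee_rot']);T=pose(o);np.save('T4.npy',T)
im=viewer.snapshot('wrist')[:,:,::-1];cv2.imwrite('pics/w4raw.png',im)
print(status.get_obs()['tool_pos'])
K,C=cam('wrist',T)
print(proj(K,C,[[.5505,-.2009,.042],[.4244,.2181,.018]]))
print(rel(down(.4244,.2181,.12,104.8),T),rel(down(.4244,.2181,.004,104.8),T))
cv2.imwrite('pics/w4.png',cv2.resize(im[40:260,140:400],None,fx=2.7,fy=2.7,interpolation=cv2.INTER_CUBIC))
```

```text
[ 0.554  -0.2011  0.2288] [3.1293 0.005  1.5124]
[ 0.5526 -0.2005  0.2248]
[[ 250.367   174.8587]
 [  85.5808 -268.632 ]]
([411.4, -155.1, 104.8], [0.65, 0.4, -18.14]) ([412.0, -156.6, 220.8], [0.65, 0.4, -18.14])
```

View pics/w4.png

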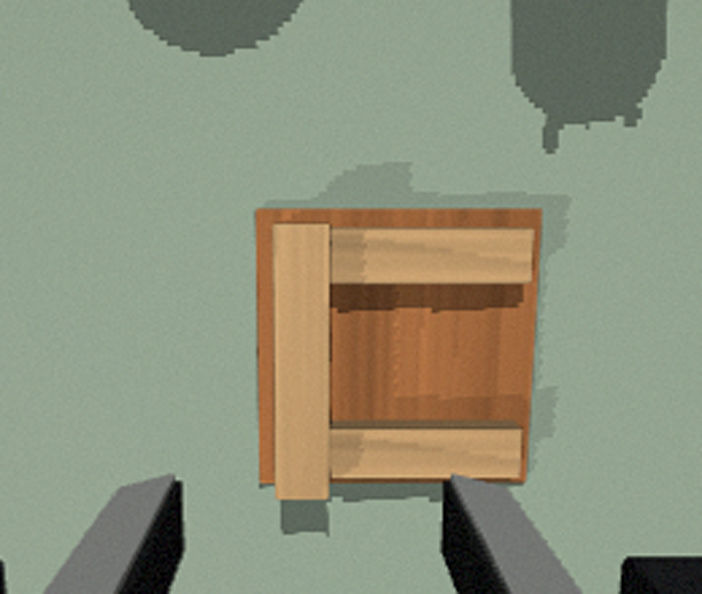

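The first slat lies on the runners' near end. I'll check it against the stand.

```bash
cat > fit4.py <<'E'
from h import *
from scipy.optimize import least_squares
def solve(T,conv,stpx,stpts,slats):
    K,C=cam('wrist',T)
    stl=np.array(stpts)/1000
    def g(p): # stand pose + small camera height error
        return (proj(K,C,R.from_euler('z',p[2]).apply(stl)+[p[0],p[1],p[3]])-conv(stpx)).ravel()
    r=least_squares(g,[.59,-.2,0,0]);p=r.x;print('stand',p,np.degrees(p[2]),'res',np.abs(r.fun).max())
    for px,z in slats:
        S=np.array([[-12,60,9],[12,60,9],[12,-60,9],[-12,-60,9.]])/1000
        def h(q):
            l=R.from_euler('z',q[2]).apply(S)+[q[0],q[1],z]
            return (proj(K,C,R.from_euler('z',p[2]).apply(l)+[p[0],p[1],p[3]])-conv(px)).ravel()
        r=min((least_squares(h,[0,0,a]) for a in(0,-1.57)),key=lambda r:r.cost)
        print('slat in stand mm/deg',r.x[:2]*1000,np.degrees(r.x[2]),'res',np.abs(r.fun).max())
if __name__=='__main__':
    solve(np.load('T4.npy'),lambda p:(np.array(p)+.5)/2.7-.5+[140,40],[(256,209),(542,209),(534,229),(531,283),(521,430),(522,479),(260,487)],
    [(-65,65,6),(65,65,6),(57,57,24),(57,33,24),(57,-33,24),(57,-57,24),(-65,-65,6)],[([(274,223),(329,223),(328,499),(278,499)],.033)])
E
python3 fit4.py
```

```text
stand [ 0.5959 -0.2044 -0.055  -0.001 ] -3.1510485832760877 res 0.843275038832644
slat in stand mm/deg [-44.0197   0.2345] -0.05875473128031552 res 0.7698537061339437
```

Run:
```python
from h import *
T=pose();print(T[:3,3])
for z in(.1,.004):print(rel(down(.4244,.2181,z,104.8),T))
```

```text
[ 0.5526 -0.2005  0.2248]
([410.7, -153.2, 122.8], [0.32, 0.2, -18.15])
([410.9, -153.8, 218.8], [0.32, 0.2, -18.15])
```

>>> move_arm --targets '[[[411,-153,123],[0,0,-18.1],0.3],[[411,-153,123],[0,0,-18.1],0.3],[[411,-153,123],[0,0,-18.1],0.3],[[411,-153,123],[0,0,-18.1],0.3],[[411,-153,123],[0,0,-18.1],0.3],[[411,-153,123],[0,0,-18.1],0.3],[[411,-153,123],[0,0,-18.1],0.3],[[411,-153,123],[0,0,-18.1],0.3],[[411,-153,123],[0,0,-18.1],0.3],[[411,-153,123],[0,0,-18.1],0.3]]'

```text
time: 8.93
tool_pos: [0.4232, 0.2181, 0.0983]
ee_rot: [-3.141, 0.001, 1.827]
wrist_force: [0.6, -0.9, -0.0]
width: 0.061
```

Run:
```python
from h import *
T=pose();print(T[:3,3],status.get_obs()['ee_rot']);np.save('T5.npy',T)
im=viewer.snapshot('wrist')[:,:,::-1];cv2.imwrite('pics/w5raw.png',im)
cv2.imwrite('pics/w5.png',cv2.resize(im,(800,600),interpolation=cv2.INTER_CUBIC))
print(rel(down(.4244,.2181,.004,104.8),T))
```

```text
[0.4232 0.2181 0.0983] [-3.1414  0.001   1.8268]
([-0.2, 1.2, 94.3], [-0.01, 0.06, -0.13])
```

View pics/w5.png

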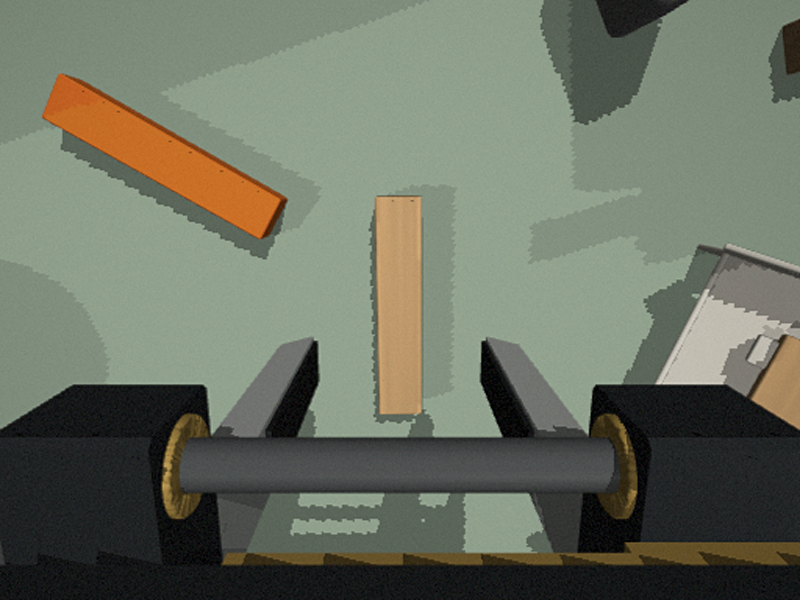

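slat3 lies between the jaws with corners (376,196), (422,196), (422,414) and (379,414). The orange piece is well clear.

Run:
```python
from h import *
from scipy.optimize import least_squares
T=np.load('T5.npy');K,C=cam('wrist',T)
S=np.array([[-12,60,.0],[12,60,0],[12,-60,0],[-12,-60,0]])/1000
px=(np.array([(376,196),(422,196),(422,414),(379,414)])+.5)*.64-.5
r=least_squares(lambda p:(proj(K,C,R.from_euler('z',p[2]).apply(S)+[p[0],p[1],.018])-px).ravel(),[.42,.21,.26])
p=r.x;print(p,np.degrees(p[2]),np.abs(r.fun).max())
print(rel(down(p[0],p[1],.004,90+np.degrees(p[2])),T))
```

```text
[0.4236 0.218  0.2625] 15.038350574289568 0.608836620298689
([-0.1, 0.4, 94.3], [-0.01, 0.06, -0.37])
```

>>> move_arm --targets '[[[0,0.3,60],[0,0,-0.3],0.3],[[0,0.3,80],[0,0,-0.3],0.3],[[0,0.3,94],[0,0,-0.3],0.3],[[0,0.3,94],[0,0,-0.3],0.3],[[0,0.3,94],[0,0,-0.3],-1],[[0,0.3,94],[0,0,-0.3],-1],[[0,0.3,94],[0,0,-0.3],-1],[[0,0.3,94],[0,0,-0.3],-1],[[0,0.3,40],[0,0,-0.3],-1],[[0,0.3,-20],[0,0,-0.3],-1],[[0,0.3,-50],[0,0,-0.3],-1]]'

```text
time: 10.35
tool_pos: [0.4242, 0.2201, 0.1524]
ee_rot: [3.136, -0.001, 1.834]
wrist_force: [-0.2, -0.0, -0.3]
width: 0.0237
```

Run:
```python
from h import *
T=pose();print(T[:3,3],status.get_obs()['width'])
for a in((.46,-.06,.15,95),(.6404,-.2062,.10,86.75)):print(rel(down(*a),T))
```

```text
[0.4242 0.2201 0.1524] 0.023674593056631565
([-279.8, -38.3, 2.1], [0.33, -0.06, 10.07])
([-467.9, 97.6, 52.8], [0.33, -0.08, 18.32])
```

>>> move_arm --targets '[[[-280,-38,0],[0,0,10],-1],[[-280,-38,0],[0,0,10],-1],[[-280,-38,0],[0,0,10],-1],[[-280,-38,0],[0,0,10],-1],[[-280,-38,0],[0,0,10],-1],[[-468,97,48],[0,0,18.3],-1],[[-468,97,48],[0,0,18.3],-1],[[-468,97,48],[0,0,18.3],-1],[[-468,97,48],[0,0,18.3],-1],[[-468,97,48],[0,0,18.3],-1],[[-468,97,48],[0,0,18.3],-1],[[-468,97,48],[0,0,18.3],-1]]'

```text
time: 11.85
tool_pos: [0.6378, -0.2063, 0.1021]
ee_rot: [3.14, 0.0, 1.515]
wrist_force: [0.2, -0.4, 0.2]
width: 0.0236
```

Run:
```python
from h import *
o=status.get_obs();T=pose(o);print(T[:3,3],o['ee_rot'])
viewer.snapshot('top');im=viewer.snapshot('wrist')[:,:,::-1];cv2.imwrite('pics/w6raw.png',im)
o=status.get_obs();T=pose(o);print(T[:3,3],o['ee_rot']);np.save('T6.npy',T)
print(rel(down(.6404,-.2062,.032,86.75),T))
g=cv2.resize(im,(800,600),interpolation=cv2.INTER_CUBIC)
# slat end edge: vertical profile along the centre columns
col=g[150:330,385:415].mean((1,2));i=np.argsort(-abs(np.diff(col)))[:6];print(i+150,np.diff(col)[i])
row=g[280:300,:].mean((0,2));i=np.argsort(-abs(np.diff(row[330:470])))[:8];print(sorted(i+330))
```

```text
[ 0.6378 -0.2063  0.1021] [3.14   0.0005 1.5151]
[ 0.6379 -0.2065  0.1022] [3.1395 0.0007 1.5151]
([0.5, 2.3, 70.2], [0.12, 0.04, 0.06])
[201 205 208 206 200 209] [ 44.8    -43.3111  38.0778 -34.7333  32.2333  31.2889]
[np.int64(364), np.int64(365), np.int64(366), np.int64(432), np.int64(433), np.int64(435), np.int64(439), np.int64(440)]
```

Run:
```python
import cv2
g=cv2.imread('pics/w6raw.png')[100:250,130:330]
cv2.imwrite('pics/w6c.png',cv2.resize(g,None,fx=4,fy=4,interpolation=cv2.INTER_CUBIC))
```

```text
(no output)
```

View pics/w6c.png

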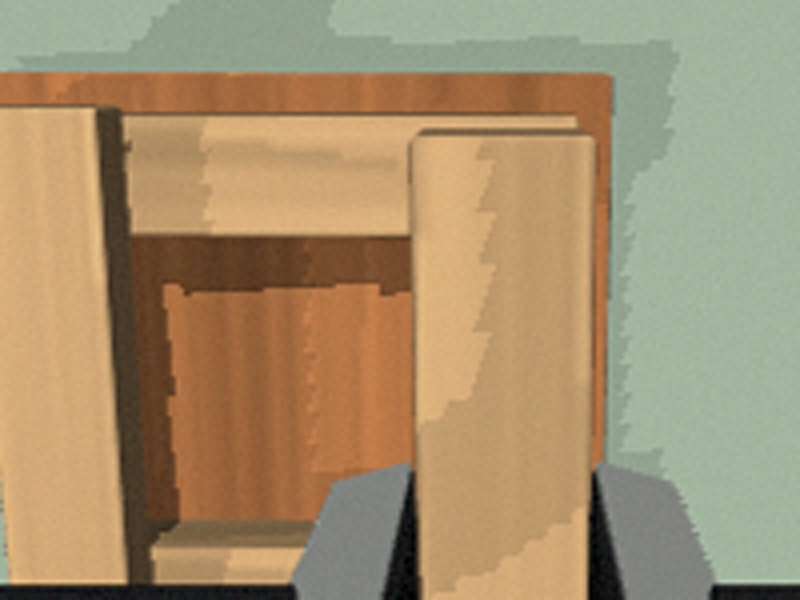

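The held slat's far edge is at crop row 134, the same place in the gripper as the first slat. I'll fit the stand from this view.

Run:
```python
from h import *
from scipy.optimize import least_squares
T=np.load('T6.npy');K,C=cam('wrist',T)
P=np.array([(65,65,6),(57,57,24),(-32,60.2,42)])/1000
px=(np.array([(612,74),(578,117),(97,107)])+.5)/4-.5+[130,100]
r=least_squares(lambda p:(proj(K,C,R.from_euler('z',p[2]).apply(P)+[p[0],p[1],0])-px).ravel(),[.595,-.2,0])
p=r.x;print(p,np.degrees(p[2]),r.fun)
b=R.from_euler('z',p[2]).apply([.045,0,0])[:2]+p[:2]
print(b,rel(down(b[0],b[1]+.0015,.032,90+np.degrees(p[2])),T))
```

```text
[ 0.5964 -0.2049 -0.0472] -2.702274336227022 [ 0.167   0.0309  0.3235 -0.0255 -0.4453  0.0347]
[ 0.6413 -0.207 ] ([1.2, 3.2, 70.2], [0.12, 0.04, -0.49])
```

>>> move_arm --targets '[[[1.3,2.7,40],[0,0,0],-1],[[1.3,2.7,60],[0,0,0],-1],[[1.3,2.7,68],[0,0,0],-1],[[1.3,2.7,71],[0,0,0],-1],[[1.3,2.7,73],[0,0,0],-1],[[1.3,2.7,73],[0,0,0],-1]]'

```text
time: 12.7
tool_pos: [0.6417, -0.2065, 0.0289]
ee_rot: [3.139, 0.001, 1.514]
wrist_force: [-0.1, 0.2, 1.7]
width: 0.0236
```

>>> move_arm --targets '[[[0,0,0],[0,0,0],-0.2],[[0,0,0],[0,0,0],0],[[0,0,0],[0,0,0],0.2],[[0,0,-30],[0,0,0],0.2],[[0,-40,-90],[0,0,0],0.2],[[0,-90,-150],[0,0,0],0.2],[[0,-90,-195],[0,0,0],0.2],[[0,-90,-195],[0,0,0],0.2],[[0,-90,-195],[0,0,0],0.2]]'

```text
time: 13.82
tool_pos: [0.5511, -0.2011, 0.2228]
ee_rot: [3.141, 0.0, 1.514]
wrist_force: [-0.9, -0.2, 0.3]
width: 0.0562
```

Run:
```python
from h import *
o=status.get_obs();T=pose(o);print(T[:3,3],o['ee_rot']);np.save('T7.npy',T)
cv2.imwrite('pics/w7raw.png',viewer.snapshot('wrist')[:,:,::-1])
n=np.array([-np.sin(.611),0,np.cos(.611)]);z=R.from_euler('z',-5.3,degrees=True).apply(n)
c=np.array([.675,.1888,.187])+z*.11
D=down(*c,84.7,-35);print(c,rel(D,T))
```

```text
[ 0.5511 -0.2011  0.2228] [3.1405 0.0005 1.5141]
[0.6122 0.1946 0.2771] ([398.5, 38.6, -54.5], [-34.93, -0.6, 2.0])
```

>>> move_arm --targets '[[[0,0,-55],[0,0,0],0.2],[[100,0,-55],[0,0,0],0.2],[[398,39,-55],[-35,-0.6,2],0.2],[[398,39,-55],[-35,-0.6,2],0.2],[[398,39,-55],[-35,-0.6,2],0.2],[[398,39,-55],[-35,-0.6,2],0.2],[[398,39,-55],[-35,-0.6,2],0.2],[[398,39,-55],[-35,-0.6,2],0.2],[[398,39,-55],[-35,-0.6,2],0.2],[[398,39,-55],[-35,-0.6,2],0.2],[[398,39,-55],[-35,-0.6,2],0.2]]'

```text
time: 15.25
tool_pos: [0.6125, 0.1927, 0.2768]
ee_rot: [2.532, 0.0, 1.476]
wrist_force: [-0.7, -0.7, -0.2]
width: 0.0561
```

Run:
```python
from h import *
viewer.snapshot('top')
o=status.get_obs();T=pose(o);print(T[:3,3],o['ee_rot'],o['joint_positions']);np.save('T8.npy',T)
im=viewer.snapshot('wrist')[:,:,::-1];cv2.imwrite('pics/w8raw.png',im)
a=im[20:270,60:430]; b=cv2.imread('pics/w7raw.png')[60:250,170:360]
a=cv2.resize(a,None,fx=2,fy=2,interpolation=cv2.INTER_CUBIC)  # 740x500
cv2.imwrite('pics/w8.png',a)
b=cv2.resize(b,None,fx=3,fy=3,interpolation=cv2.INTER_CUBIC);cv2.imwrite('pics/w7c.png',b)
```

```text
[0.6126 0.1927 0.2771] [ 2.531  -0.0001  1.4763] [ 0.3516 -0.1085  1.5482 -0.274   1.153   0.4871]
```

View pics/w8.png

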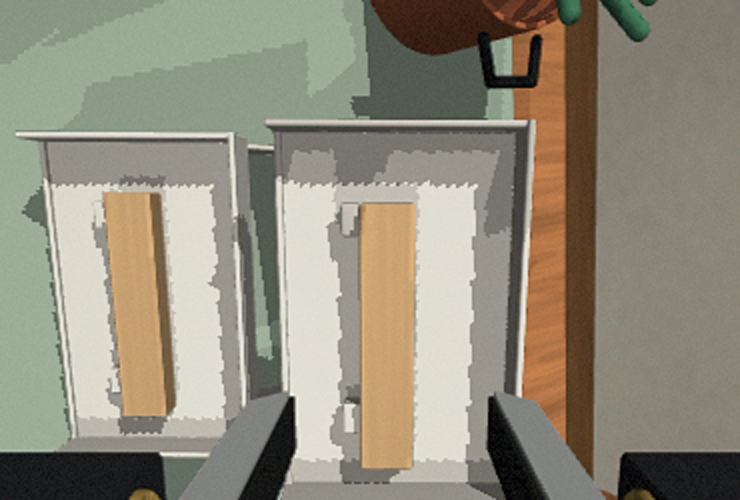

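The upper slat's face corners are (360,204), (415,204), (412,468) and (361,468). The lower slat's are about (104,193), (151,195), (165,416) and (123,416), with its low side resting on the lugs.

```bash
cat > fit8.py <<'E'
from h import *
from scipy.optimize import least_squares
T=np.load('T8.npy');K,C=cam('wrist',T)
S=np.array([[60,-12,-9],[60,12,-9],[-60,12,-9],[-60,-12,-9]])/1000 # in tool axes
for nm,px,x0 in(('up',[(360,204),(415,204),(412,468),(361,468)],[0,0,.11]),('low',[(104,193),(151,195),(165,416),(123,416)],[0,-.13,.17])):
    px=(np.array(px)+.5)/2-.5+[60,20]
    f=lambda p:(proj(K,C,(R.from_euler('z',p[3]).apply(S)+p[:3])@T[:3,:3].T+T[:3,3])-px).ravel()
    r=least_squares(f,x0+[0]);p=r.x
    W=T[:3,:3]@p[:3]+T[:3,3]
    print(nm,'tool mm',p[:3]*1000,'deg',np.degrees(p[3]),'world',W,np.abs(r.fun).max())
E
python3 fit8.py
python3 - <<'E'
from h import *
# stand check from w7 would need corners; print colours not needed
E
```

```text
up tool mm [  1.8016  -2.4322 108.8875] deg 0.3226100091897774 world [0.6729 0.1888 0.1865] 0.4411432109106954
low tool mm [   6.0062 -136.7211  169.2425] deg 1.0046819940451983 world [0.5982 0.2001 0.0601] 0.3405096114598223
```

>>> move_arm --targets '[[[1.8,-2.4,50],[0,0,0.3],0.2],[[1.8,-2.4,90],[0,0,0.3],0.2],[[1.8,-2.4,102],[0,0,0.3],0.2],[[1.8,-2.4,108],[0,0,0.3],0.2],[[1.8,-2.4,108],[0,0,0.3],0.2],[[1.8,-2.4,108],[0,0,0.3],-1],[[1.8,-2.4,108],[0,0,0.3],-1],[[1.8,-2.4,108],[0,0,0.3],-1],[[1.8,-2.4,108],[0,0,0.3],-1]]'

```text
time: 16.48
tool_pos: [0.6726, 0.1905, 0.1882]
ee_rot: [2.53, -0.004, 1.474]
wrist_force: [-0.4, 0.2, 1.1]
width: 0.0237
```

>>> move_arm --targets '[[[0,0,-20],[0,0,0],-1],[[0,0,-60],[0,0,0],-1],[[0,0,-115],[0,0,0],-1],[[0,0,-115],[0,0,0],-1],[[0,0,-115],[0,0,0],-1]]'

```text
time: 17.1
tool_pos: [0.6062, 0.1965, 0.2815]
ee_rot: [2.531, -0.003, 1.474]
wrist_force: [0.5, 0.0, -1.7]
width: 0.0236
```

Run:
```python
from h import *
o=status.get_obs();T=pose(o);print(T[:3,3],o['ee_rot'],o['width'])
for a in((.52,.02,.27,40),(.598,-.159,.13,-3.2)):print(rel(down(*a),T))
```

```text
[0.6062 0.1965 0.2815] [ 2.5313 -0.0034  1.4742] 0.023559687298857903
([-184.0, -62.6, -30.5], [33.1, -13.74, 42.99])
([-355.1, -64.7, 138.2], [27.64, -26.82, 84.64])
```

>>> move_arm --targets '[[[-184,-63,-31],[33.1,-13.7,43],-1],[[-184,-63,-31],[33.1,-13.7,43],-1],[[-184,-63,-31],[33.1,-13.7,43],-1],[[-184,-63,-31],[33.1,-13.7,43],-1],[[-184,-63,-31],[33.1,-13.7,43],-1],[[-184,-63,-31],[33.1,-13.7,43],-1],[[-184,-63,-31],[33.1,-13.7,43],-1],[[-355,-65,138],[27.6,-26.8,84.6],-1],[[-355,-65,138],[27.6,-26.8,84.6],-1],[[-355,-65,138],[27.6,-26.8,84.6],-1],[[-355,-65,138],[27.6,-26.8,84.6],-1],[[-355,-65,138],[27.6,-26.8,84.6],-1],[[-355,-65,138],[27.6,-26.8,84.6],-1],[[-355,-65,138],[27.6,-26.8,84.6],-1],[[-355,-65,138],[27.6,-26.8,84.6],-1],[[-355,-65,138],[27.6,-26.8,84.6],-1]]'

```text
time: 19.1
tool_pos: [0.5985, -0.1583, 0.1313]
ee_rot: [3.141, -0.003, -0.054]
wrist_force: [-0.5, -0.4, -0.2]
width: 0.0236
```

Run:
```python
from h import *
viewer.snapshot('top')
o=status.get_obs();T=pose(o);print(T[:3,3],o['ee_rot'],o['width'],o['joint_positions']);np.save('T9.npy',T)
im=viewer.snapshot('wrist')[:,:,::-1];cv2.imwrite('pics/w9raw.png',im)
a=cv2.resize(im[90:240,150:350],None,fx=3,fy=3,interpolation=cv2.INTER_CUBIC)
b=cv2.resize(cv2.imread('pics/w7raw.png')[80:250,180:350],None,fx=3.5,fy=3.5,interpolation=cv2.INTER_CUBIC)
# side by side w/ in 800x600: crops
a=a[:, 130:330];a=a[:450]
c=np.zeros((600,800,3),np.uint8);c[:595,:595]=b;c[:450,600:800]=a
cv2.imwrite('pics/w9.png',c)
```

```text
[ 0.5984 -0.1584  0.131 ] [ 3.1408 -0.0024 -0.0543] 0.023496375082686587 [-0.3503  0.2626  1.316  -0.      1.5605  1.2748]
```

View pics/w9.png

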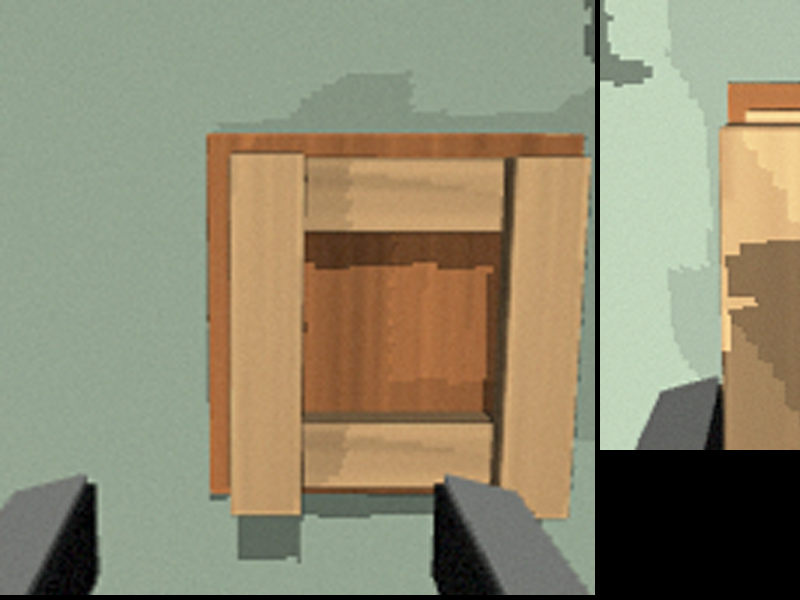

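Run:
```python
from fit4 import *
cv=lambda p:(np.array(p)+.5)/3.5-.5+[180,80]
solve(np.load('T7.npy'),cv,[(207,134),(584,134),(210,495)],[(-65,65,6),(65,65,6),(-65,-65,6)],
 [([(230,153),(304,153),(301,515),(233,515)],.033),([(515,156),(590,156),(569,517),(498,517)],.033)])
# in-hand + stand from w9: board top-left edge visible corner
T=np.load('T9.npy')
p=[.5957,-.2038,np.radians(-3.25)]
b=R.from_euler('z',p[2]).apply([0,.045,0])[:2]+p[:2];x=R.from_euler('z',p[2]).apply([1,0,0])[:2]
print(b,rel(down(*(b+.0007*x),.0476,-3.25),T))
```

```text
stand [ 0.5951 -0.2052 -0.0574 -0.0022] -3.287548296815724 res 0.1952821039995456
slat in stand mm/deg [-44.1581  -0.4875] 0.04999075452273616 res 0.4306308489512105
slat in stand mm/deg [45.7265 -1.2818] 0.2709189951590602 res 0.2701499465344739
[ 0.5983 -0.1589] ([0.4, 0.4, 83.4], [0.04, -0.14, 0.14])
```

>>> move_arm --targets '[[[0.5,0.3,45],[0,0,0],-1],[[0.5,0.3,70],[0,0,0],-1],[[0.5,0.3,78],[0,0,0],-1],[[0.5,0.3,81],[0,0,0],-1],[[0.5,0.3,82.5],[0,0,0],-1],[[0.5,0.3,82.5],[0,0,0],-1]]'

```text
time: 19.95
tool_pos: [0.5997, -0.1596, 0.0492]
ee_rot: [3.14, -0.004, -0.055]
wrist_force: [1.1, 0.1, 1.1]
width: 0.0238
```

>>> move_arm --targets '[[[0,0,1.3],[0,0,0],-1],[[0,0,1.3],[0,0,0],-1],[[0,0,1.3],[0,0,0],-0.2],[[0,0,1.3],[0,0,0],0],[[0,0,1.3],[0,0,0],0.1],[[0,0,-20],[0,0,0],0.1],[[0,0,-70],[0,0,0],0.1],[[0,0,-130],[0,0,0],0.1],[[0,0,-160],[0,0,0],0.1],[[0,0,-160],[0,0,0],0.1]]'

```text
time: 21.2
tool_pos: [0.6001, -0.1597, 0.2113]
ee_rot: [3.139, -0.008, -0.055]
wrist_force: [-0.5, -0.3, 0.1]
width: 0.0516
```

Run:
```python
from h import *
o=status.get_obs();T=pose(o);print(T[:3,3],o['ee_rot'],o['width'])
cv2.imwrite('pics/w10raw.png',viewer.snapshot('wrist')[:,:,::-1]);np.save('T10.npy',T)
T8=np.load('T8.npy')
D=np.eye(4);D[:3,:3]=R.from_euler('z',.7,degrees=True).as_matrix();D[:3,3]=.006,-.1367,.03
P=T8@D;print(P[:3,3]);print(rel(down(.5,.05,.24,40),T),rel(P,T))
```

```text
[ 0.6001 -0.1597  0.2113] [ 3.1392 -0.008  -0.0553] 0.051613053425198556
[0.5188 0.2076 0.1742]
([-111.3, -203.8, -30.1], [0.3, -0.38, -43.17]) ([-101.8, -362.3, 35.4], [-27.12, 26.59, -84.15])
```

>>> move_arm --targets '[[[-111,-204,-30],[0,0,-43],0.1],[[-111,-204,-30],[0,0,-43],0.1],[[-111,-204,-30],[0,0,-43],0.1],[[-111,-204,-30],[0,0,-43],0.1],[[-111,-204,-30],[0,0,-43],0.1],[[-102,-362,35],[-27,26.5,-84.1],0.1],[[-102,-362,35],[-27,26.5,-84.1],0.1],[[-102,-362,35],[-27,26.5,-84.1],0.1],[[-102,-362,35],[-27,26.5,-84.1],0.1],[[-102,-362,35],[-27,26.5,-84.1],0.1],[[-102,-362,35],[-27,26.5,-84.1],0.1],[[-102,-362,35],[-27,26.5,-84.1],0.1],[[-102,-362,35],[-27,26.5,-84.1],0.1]]'

```text
time: 22.88
tool_pos: [0.5182, 0.2076, 0.1732]
ee_rot: [2.54, -0.01, 1.463]
wrist_force: [0.3, 0.6, 0.2]
width: 0.0516
```

Run:
```python
from h import *
viewer.snapshot('top')
o=status.get_obs();T=pose(o);print(T[:3,3],o['ee_rot'],o['width'],o['joint_positions'])
np.save('T11.npy',T);im=viewer.snapshot('wrist')[:,:,::-1];cv2.imwrite('pics/w11raw.png',im)
T8=np.load('T8.npy')
D=np.eye(4);D[:3,:3]=R.from_euler('z',.7,degrees=True).as_matrix();D[:3,3]=.006,-.1367,.1665
print(rel(T8@D,T))
# pine mask -> slat's outline in the picture
hsv=cv2.cvtColor(im,cv2.COLOR_BGR2HSV)
m=cv2.inRange(hsv,(8,70,100),(22,200,255));n,l,s,c=cv2.connectedComponentsWithStats(m)
for i in range(1,n):
    if s[i,4]>300:
        print(s[i],c[i],cv2.minAreaRect(np.argwhere(l==i)[:,::-1].astype(np.float32)))
K,C=cam('wrist',T);S=np.array([[60,-12,-9],[60,12,-9],[-60,12,-9],[-60,-12,-9]])/1000
q=(S+[.006,-.1367,.165])
print(proj(K,C,(S+[.006,-.1367,.1692])@T8[:3,:3].T+T8[:3,3]))
```

```text
[0.5181 0.2077 0.1734] [ 2.5395 -0.0104  1.4629] 0.05150902880912362 [ 0.4697 -0.238   1.8609 -0.3618  1.0222  0.6923]
([-0.2, 2.1, 136.2], [-0.49, -0.05, -0.27])
[429   0  37  30 321] [447.4361  15.2243] ((450.1172180175781, 14.506890296936035), (18.353052139282227, 41.52274703979492), 48.366458892822266)
[ 246  123   26  121 3007] [259.0479 182.0841] ((258.5, 183.0), (120.0, 25.0), 90.0)
[126 265  26  67 712] [135.0239 298.2065] ((137.48826599121094, 297.99859619140625), (22.10580825805664, 66.83755493164062), 6.788974285125732)
[ 120  347  382   14 3208] [340.3326 355.1621] ((310.4999694824219, 353.4999694824219), (380.99993896484375, 12.999998092651367), 0.0)
[[244.2504 123.651 ]
 [269.8197 123.1969]
 [270.6791 243.1513]
 [247.2154 243.4686]]
```

Measured and predicted slat outlines agree within about 1 px, so I'll go in.

>>> move_arm --targets '[[[0,2.5,60],[-0.5,0,-0.3],0.1],[[0,2.5,110],[-0.5,0,-0.3],0.1],[[0,2.5,128],[-0.5,0,-0.3],0.1],[[0,2.5,135.5],[-0.5,0,-0.3],0.1],[[0,2.5,135.5],[-0.5,0,-0.3],0.1],[[0,2.5,135.5],[-0.5,0,-0.3],-1],[[0,2.5,135.5],[-0.5,0,-0.3],-1],[[0,2.5,135.5],[-0.5,0,-0.3],-1],[[0,2.5,135.5],[-0.5,0,-0.3],-1]]'

```text
time: 24.1
tool_pos: [0.5969, 0.2011, 0.0647]
ee_rot: [2.527, -0.008, 1.47]
wrist_force: [2.1, -0.5, 4.5]
width: 0.0237
```

>>> move_arm --targets '[[[0,0,-10],[0,0,0],-1],[[0,0,-40],[0,0,0],-1],[[0,0,-90],[0,0,0],-1],[[0,0,-140],[0,0,0],-1],[[0,0,-190],[0,0,0],-1],[[0,0,-190],[0,0,0],-1]]'

```text
time: 24.85
tool_pos: [0.4868, 0.2122, 0.2225]
ee_rot: [2.525, -0.012, 1.471]
wrist_force: [-1.0, 0.3, -0.5]
width: 0.0234
```

Run:
```python
from h import *
o=status.get_obs();T=pose(o);print(T[:3,3],o['ee_rot'],o['width'])
for a in((.50,0.02,.26,40),(.593,-.2485,.14,-3.25)):print(rel(down(*a),T))
```

```text
[0.4868 0.2122 0.2225] [ 2.5254 -0.0115  1.4715] 0.02343409381101187
([-189.5, 49.2, -13.8], [33.25, -14.25, 42.67])
([-448.8, 78.8, 150.6], [27.57, -27.4, 84.34])
```

>>> move_arm --targets '[[[-190,49,-14],[33.2,-14.2,42.7],-1],[[-190,49,-14],[33.2,-14.2,42.7],-1],[[-190,49,-14],[33.2,-14.2,42.7],-1],[[-190,49,-14],[33.2,-14.2,42.7],-1],[[-190,49,-14],[33.2,-14.2,42.7],-1],[[-190,49,-14],[33.2,-14.2,42.7],-1],[[-190,49,-14],[33.2,-14.2,42.7],-1],[[-449,79,150],[27.6,-27.4,84.3],-1],[[-449,79,150],[27.6,-27.4,84.3],-1],[[-449,79,150],[27.6,-27.4,84.3],-1],[[-449,79,150],[27.6,-27.4,84.3],-1],[[-449,79,150],[27.6,-27.4,84.3],-1],[[-449,79,150],[27.6,-27.4,84.3],-1],[[-449,79,150],[27.6,-27.4,84.3],-1],[[-449,79,150],[27.6,-27.4,84.3],-1],[[-449,79,150],[27.6,-27.4,84.3],-1],[[-449,79,150],[27.6,-27.4,84.3],-1],[[-449,79,150],[27.6,-27.4,84.3],-1]]'

```text
time: 27.1
tool_pos: [0.5914, -0.2505, 0.1377]
ee_rot: [3.137, 0.006, -0.058]
wrist_force: [1.0, -1.2, -0.6]
width: 0.0236
```

Run:
```python
from h import *
viewer.snapshot('top')
o=status.get_obs();T=pose(o);print(T[:3,3],o['ee_rot'],o['width']);np.save('T12.npy',T)
im=viewer.snapshot('wrist')[:,:,::-1];cv2.imwrite('pics/w12raw.png',im)
g=cv2.cvtColor(im,cv2.COLOR_BGR2GRAY).astype(float)
# far edge of the held slat, per column group; slat9 picture as reference
h=cv2.cvtColor(cv2.imread('pics/w9raw.png'),cv2.COLOR_BGR2GRAY).astype(float)
for n,i in(('w9',h),('w12',g)):
    for c in(236,244,252,260,268):print(n,c,i[122:146,c:c+7].mean(1).round().astype(int).tolist())
print(rel(down(.5931,-.2485,.0476,-3.25),T))
```

```text
[ 0.5914 -0.2506  0.1375] [ 3.1367  0.0063 -0.0578] 0.0234537266014068
w9 236 [137, 138, 138, 138, 139, 151, 155, 156, 138, 77, 154, 186, 202, 200, 201, 197, 197, 195, 194, 195, 195, 194, 193, 194]
w9 244 [136, 136, 138, 141, 89, 194, 225, 218, 185, 85, 148, 189, 210, 208, 208, 209, 208, 208, 203, 204, 204, 203, 204, 202]
w9 252 [136, 136, 139, 141, 77, 194, 225, 218, 185, 83, 147, 188, 211, 209, 208, 208, 209, 208, 209, 208, 208, 208, 208, 208]
w9 260 [136, 136, 137, 141, 76, 195, 225, 218, 186, 83, 142, 186, 206, 205, 204, 203, 204, 203, 204, 203, 204, 204, 205, 204]
w9 268 [136, 137, 139, 115, 72, 196, 225, 219, 186, 83, 142, 185, 205, 206, 206, 204, 205, 204, 204, 204, 205, 205, 204, 205]
w12 236 [75, 118, 202, 208, 206, 182, 83, 164, 197, 212, 213, 213, 213, 205, 200, 200, 200, 199, 199, 196, 196, 194, 195, 195]
w12 244 [77, 119, 202, 206, 206, 178, 81, 164, 195, 210, 210, 209, 209, 209, 209, 209, 209, 209, 210, 210, 206, 203, 201, 202]
w12 252 [80, 121, 201, 205, 204, 178, 82, 165, 197, 209, 210, 209, 209, 211, 209, 210, 209, 209, 209, 210, 210, 210, 209, 209]
w12 260 [80, 122, 202, 204, 205, 177, 81, 164, 192, 205, 205, 204, 205, 206, 205, 205, 204, 205, 206, 206, 205, 206, 205, 206]
w12 268 [90, 119, 189, 189, 184, 158, 79, 165, 189, 199, 198, 203, 206, 207, 206, 207, 207, 208, 208, 208, 206, 207, 208, 206]
([2.1, -2.6, 89.9], [0.28, 0.36, -0.06])
```

Run:
```python
from h import *
T=np.load('T12.npy');K,C=cam('wrist',T)
im=cv2.imread('pics/w12raw.png');hsv=cv2.cvtColor(im,cv2.COLOR_BGR2HSV)
green=((hsv[...,0]>40)&(hsv[...,0]<90))
for r in(150,165,180,195):
    print(r,''.join('g' if green[r,c] else ('o' if hsv[r,c,1]>120 else 'p') for c in range(150,320)))
print('rows',[''.join('g' if green[r,c] else ('o' if hsv[r,c,1]>120 else 'p') for r in range(95,150)) for c in(180,200,220,285)])
p=np.array([.5957,-.2036]);Rz=R.from_euler('z',np.radians(-3.25))
P=np.array([[65,-65,6],[0,-65,6],[65,0,6],[57,-33,24],[57,-57,24],[57,57,60],[33,57,42]])/1000
P2=np.array([[60,33,60],[60,57,60],[0,33,60],[57.7,58.7,42]])/1000
for q in(P,P2):print(proj(K,C,Rz.apply(q)+[*p,0]))
S=np.array([[60.9,-12,-.009],[60.9,12,-.009]])/1000;S[:,2]=-.009
print(proj(K,C,S@T[:3,:3].T+T[:3,3]))
```

```text
150 ppppppppppppppppppppppppppppppppppppppppppppppppppppppppppppppppppppppppppppppppppppppppppppppppppppppppppppppppppppppppppppppppgggggggggggggggggggggggggggggggggggggggggg
165 pppppppppppppppppppppppoooooooooooooooooooooooooooooooooooooooooooooooooooooooooooooppppppppppppppppppppppppppppppppppppppppppppgggggggggggggggggggggggggggggggggggggggggg
180 ppppppppppppppppppppppppooooooooooooooooooooooooooooooooooooooooooooooooooooooooooooppppppppppppppppppppppppppppppppppppppppppppgggggggggggggggggggggggggggggggggggggggggg
195 pppppppppppppppppppppppopoooooooooooooooooooooooooooooooooooooooooooooooooooooooooooppppppppppppppppppppppppppppppppppppppppppppgggggggggggggggggggggggggggggggggggggggggg
rows ['gggggggggggggggggggpooooooooppppppppppppppppppppppppppp', 'gggggggggggggggggggpooooooooppppppppppppppppppppppppppp', 'gggggggggggggggggggpooooooooppppppppppppppppppppppppppp', 'ggggggggggggggggggggggggggggggggggggggggggggggggggggggg']
[[274.5461 114.0737]
 [273.7085 182.1544]
 [204.991  114.1637]
 [239.5902 123.3784]
 [266.6719 123.3405]
 [121.6257 124.7788]
 [132.8814 153.013 ]]
[[152.2847 120.7803]
 [121.2462 120.8228]
 [157.8427 195.8895]
 [128.1592 123.2503]]
[[233.4935 125.0778]
 [280.0338 125.0668]]
```

Run:
```python
from h import *
im=cv2.imread('pics/w12raw.png')
for r in(117,119,121,126):print(r,[tuple(int(v) for v in im[r,c]) for c in range(262,282)])
for r in(160,180):print(r,im[r,140:185].mean(1).round().astype(int).tolist(),'|',im[r,226:242].mean(1).astype(int).tolist(),im[r,270:284].mean(1).astype(int).tolist())
```

```text
117 [(79, 131, 207), (76, 130, 204), (79, 133, 206), (81, 132, 206), (80, 133, 208), (83, 134, 209), (83, 135, 207), (83, 134, 208), (84, 135, 208), (83, 135, 208), (83, 135, 211), (80, 134, 207), (78, 127, 195), (89, 105, 104), (120, 136, 120), (120, 136, 121), (137, 154, 140), (193, 219, 198), (189, 214, 193), (187, 214, 193)]
119 [(79, 133, 205), (79, 132, 202), (76, 129, 201), (74, 127, 199), (77, 129, 200), (80, 132, 200), (78, 131, 200), (78, 130, 198), (79, 130, 199), (79, 128, 198), (78, 130, 200), (78, 131, 202), (73, 123, 185), (89, 107, 103), (124, 138, 122), (121, 135, 120), (137, 155, 139), (196, 224, 200), (193, 220, 195), (192, 219, 198)]
121 [(45, 74, 118), (46, 74, 115), (41, 71, 116), (53, 88, 139), (53, 88, 138), (51, 86, 138), (54, 89, 138), (52, 90, 138), (52, 89, 137), (54, 88, 138), (55, 89, 139), (49, 84, 135), (57, 88, 134), (91, 105, 104), (126, 139, 124), (119, 137, 122), (123, 139, 125), (119, 132, 121), (118, 135, 119), (120, 136, 120)]
126 [(142, 202, 238), (139, 200, 237), (141, 200, 237), (142, 201, 237), (142, 204, 240), (144, 202, 240), (143, 204, 24
[... 249 characters left out ...]
94, 191, 192, 191, 197, 194, 191, 192, 197, 206, 208, 142, 72, 71, 73, 75, 66, 77, 124, 133, 130, 132, 133, 129, 108, 74, 74, 70, 73, 88, 98, 96, 96, 99, 90, 97, 97, 97, 94, 95, 95] | [148, 146, 145, 136, 150, 150, 130, 142, 185, 191, 188, 185, 187, 185, 185, 185] [191, 191, 192, 198, 207, 204, 178, 126, 125, 125, 125, 132, 127, 131]
180 [193, 193, 197, 198, 197, 192, 190, 191, 192, 193, 193, 192, 194, 190, 194, 196, 176, 102, 70, 69, 68, 69, 75, 111, 133, 134, 135, 132, 131, 120, 69, 73, 69, 74, 87, 93, 95, 98, 97, 99, 99, 94, 100, 96, 94] | [145, 146, 149, 146, 142, 129, 128, 138, 188, 116, 117, 123, 117, 112, 113, 113] [108, 127, 131, 136, 138, 141, 129, 116, 126, 128, 127, 128, 125, 144]
```

>>> move_arm --targets '[[[1.2,-2.4,45],[0.28,0.36,0],-1],[[1.2,-2.4,70],[0.28,0.36,0],-1],[[1.2,-2.4,80],[0.28,0.36,0],-1],[[1.2,-2.4,85],[0.28,0.36,0],-1],[[1.2,-2.4,86],[0.28,0.36,0],-1],[[1.2,-2.4,86],[0.28,0.36,0],-1]]'

```text
time: 27.95
tool_pos: [0.5928, -0.2492, 0.0526]
ee_rot: [3.141, -0.002, -0.058]
wrist_force: [0.6, 0.0, -0.2]
width: 0.0235
```

>>> move_arm --targets '[[[0,0,1.5],[0,0,0],-1],[[0,0,2.5],[0,0,0],-1],[[0,0,2.5],[0,0,0],-1]]'

```text
time: 28.32
tool_pos: [0.5929, -0.2492, 0.0512]
ee_rot: [3.141, -0.002, -0.058]
wrist_force: [-0.8, -0.0, 5.6]
width: 0.0236
```

Contact, at 5.6 N. Next I release, lift, and back off to look.

>>> move_arm --targets '[[[0,0,-0.5],[0,0,0],-0.2],[[0,0,-0.5],[0,0,0],-0.1],[[0,0,-0.5],[0,0,0],0],[[0,0,-0.5],[0,0,0],0],[[0,0,-20],[0,0,0],0],[[0,0,-80],[0,0,0],0],[[-60,-45,-140],[0,0,0],0.2],[[-60,-45,-190],[0,0,0],1],[[-60,-45,-190],[0,0,0],1],[[-60,-45,-190],[0,0,0],1],[[-60,-45,-190],[0,0,0],1]]'

```text
time: 29.7
tool_pos: [0.5345, -0.2005, 0.2368]
ee_rot: [-3.14, 0.003, -0.058]
wrist_force: [0.8, 0.3, 0.1]
width: 0.0923
```

Run:
```python
from h import *
viewer.snapshot('top');o=status.get_obs();T=pose(o);print(T[:3,3],o['ee_rot']);np.save('T13.npy',T)
im=viewer.snapshot('wrist')[:,:,::-1];cv2.imwrite('pics/w13raw.png',im)
K,C=cam('wrist',T);q=proj(K,C,[.5957,-.2036,.04])[0].round().astype(int);print(q)
x0,y0=max(q[0]-100,0),max(q[1]-90,0);print(x0,y0)
b=cv2.resize(im[y0:y0+190,x0:x0+200],None,fx=3.0,fy=3.0,interpolation=cv2.INTER_CUBIC)[:600,:]
t=viewer.snapshot('top')[:,:,::-1][120:280,80:420]
c=np.zeros((600,800,3),np.uint8);c[:b.shape[0],:600]=b
t=cv2.resize(viewer.snapshot('scene')[:,:,::-1][150:350,130:330],(200,200));c[:200,600:]=t
cv2.imwrite('pics/w13.png',c)
cv2.imwrite('pics/top_end.png',viewer.snapshot('top')[:,:,::-1])
```

```text
[ 0.5344 -0.2005  0.2362] [-3.1398  0.0043 -0.0584]
[256 119]
156 29
```

View pics/w13.png

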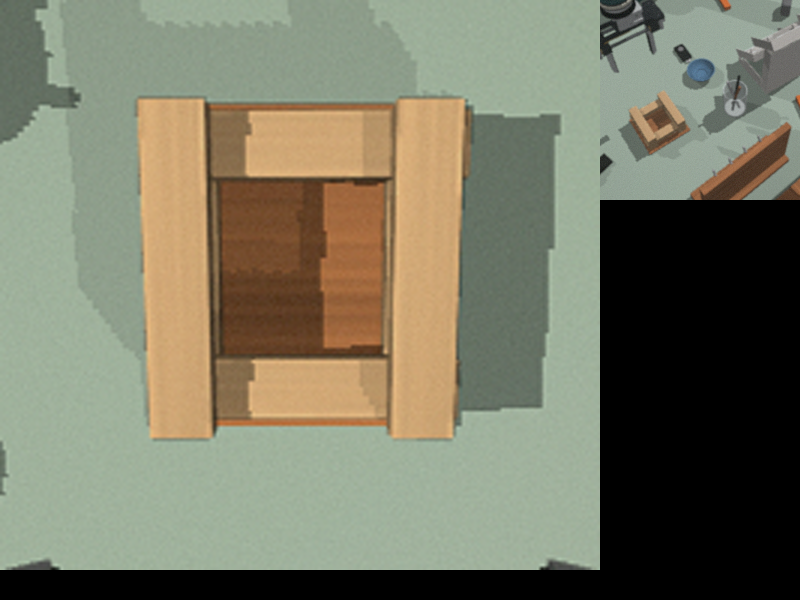

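The tower looks square. Both top slats span rows 98–438, and the board's edges show evenly at rows 104 and 426. A numeric check, plus a check that the bystanders haven't moved:

Run:
```python
from h import *
from scipy.optimize import least_squares
T=np.load('T13.npy');K,C=cam('wrist',T);cv=lambda p:(np.array(p)+.5)/3-.5+[156,29]
S=np.array([[60,12],[60,-12],[-60,-12],[-60,12.]])/1000
px=[cv([(138,98),(206,98),(213,438),(150,438)]),cv([(396,98),(464,98),(454,438),(390,438)])]
# common height error dz, each slat x,y,yaw
f=lambda p:np.r_[[(proj(K,C,np.c_[R.from_euler('z',p[3*i+2]).apply(np.c_[S,np.zeros(4)])[:,:2]+p[3*i:3*i+2],np.full(4,.06+p[6])])-px[i]).ravel() for i in(0,1)]].ravel()
r=least_squares(f,[.59,-.16,0,.59,-.25,0,0]);p=r.x;print(p,np.degrees(p[[2,5]]),np.abs(r.fun).max())
# board far/near edges at z .006(+dz) along the middle column, in the stand's x
a=at(K,C,cv((300,103)),.006+p[6]);b=at(K,C,cv((300,426)),.006+p[6]);print('board mid',(a+b)/2,np.linalg.norm(a-b))
print('tower mid',(p[:2]+p[3:5])/2,'gap',np.linalg.norm(p[:2]-p[3:5]))
# bystanders: difference of top views
A=cv2.resize(cv2.imread('pics/top0.png'),(512,384),interpolation=cv2.INTER_AREA);B=cv2.imread('pics/top_end.png')
for n,(u,v) in dict(cup=(427,258),dish=(427,325),fob=(424,369),offcut=(264,288),door=(586,303),keys=(600,350),tape=(258,333)).items():
    x,y=int(u*.64),int(v*.64);t=A[y-14:y+14,x-14:x+14];m=cv2.matchTemplate(B[y-22:y+22,x-22:x+22],t,cv2.TM_CCOEFF_NORMED);_,s,_,l=cv2.minMaxLoc(m);print(n,round(s,2),np.array(l)-8)
```

```text
[ 0.5975 -0.1587 -0.0591  0.5922 -0.2487 -0.0527 -0.0038] [-3.389  -3.0188] 0.19017732963862954
board mid [ 0.5958 -0.2032  0.0022] 0.13099957015080912
tower mid [ 0.5949 -0.2037] gap 0.09014344370844621
cup 0.97 [0 0]
dish 1.0 [0 0]
fob 0.99 [0 0]
offcut 0.96 [0 0]
door 0.45 [1 0]
keys 0.61 [0 0]
tape 0.98 [0 0]
```

```bash
python3 -c "
from bench import order,status;print(order.close_job(),status.get_obs()['time'])"
```

```text
the job is handed in; nothing more can be done
the job is handed in; nothing more can be done
```

The four slats are stacked on the airing stand and the job is handed in at about 30 s, with the gripper open and clear of the tower. The two table slats went down first as the lower layer. The upper-tier slat then went over the +y runner and the lower-tier slat over the -y runner.

My last checks, measured from the wrist camera, whose calibration is good to about 2 mm:

| Check | Result |
|---|---|
| Lower slats along the runners | -44 and +46 mm (aim -45 and +45) |
| Lower slats, sideways offset | within about 1.3 mm |
| Top slats, spacing | 90.1 mm (aim 90) |
| Top slats, angle off the stand | within 0.3° |
| Tower centre against the board's centre | within about 1 mm |

- **Bystanders:** the cup, dish, fob, offcut and tape measure had not moved in the top view. The doorstop and keys matched poorly in that check (scores 0.45 and 0.61, best match within 1 px). I put that down to the arm and its shadow, but I did not confirm it; I kept the arm clear of both.
- **Camera depth:** the wrist camera's depth read about 4 mm off, so I took placing heights from the given sizes and the contact force.

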